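Locate the casting and start the clamp screw

ROBOT

A 7-joint arm with a two-finger parallel gripper is mounted at the origin on the work surface. World frame = base frame: x ahead of the robot, y to its left, z up, the work surface at z = 0. Lengths are in m, angles in rad, forces in N, time in s.
With the tool pointing down it reaches from about 0.425 to 0.875 m from the base axis. Payload 4.7 kg.
Tool frame: the origin (TCP) lies on the mounting face of the last link; the fingertips stand 182 mm ahead of it and the grasp point (between the pads) lies ahead of it (ctrl.grip_point_offset is the z of the grasp point in the tool frame, in m); z points along the fingers, y is the line along which they close (so a half turn about z gives the same grasp; the last joint's range is limited). The gripper opens to 87 mm and grips with 3 to 60 N. Pads are 19 mm wide; open, the fingers measure 117 mm over their backs; the gripper's body (75 mm by 190 mm) begins 51 mm behind the grasp point.
Start: joints at [1.194, 0.321, -0.07, 1.45, 0.023, 1.371, -0.057], TCP at [0.248, -0.601, 0.405] pointing down, gripper open.
Joint ranges: [-2.86, 2.86], [-0.3, 2.09], [-1.38, 1.24], [0.06, 2.45], [-1.56, 4.7], [0.09, 2.05], [-2.69, 2.69]. Speed limits (rad/s): [2.57, 2.57, 3.14, 3.14, 3.14, 3.14, 3.14].

INTERFACE

Orientations are given as a rotation vector (axis times angle).
In Python, from bench import ctrl gives the robot as it stands.
- The arm moves only by the tool tcp_steps, called after "Emit:" as name([rows], argument=value, ...), one row to a line, values as JSON. Schema: {"type":"object","properties":{"offsets":{"type":"array","items":{"type":"object","properties":{"dx":{"type":"number"},"dy":{"type":"number"},"dz":{"type":"number"},"spin":{"type":"number"},"finger_gap":{"type":"number"}},"additionalProperties":false,"required":["finger_gap"]},"minItems":1,"maxItems":20},"force":{"type":"number"},"only":{"type":"string"},"quiet":{"type":"boolean"},"lines":{"type":"string"}},"required":["offsets"],"additionalProperties":false}. offsets is a list of rows, 1 to 20 of them, each an object with the fields dx, dy, dz (the shift in shares of 500 mm (1.0 is 500 mm)), spin (a turn about the tool's z in a scale on which 1.0 is pi/2 rad), finger_gap (the opening from 0.0 (shut) to 1.0 (fully open)); a field left out counts as zero (the opening has to be given); each row is the pose to reach, as a shift and turn from the pose commanded when the call began, along the tool's axes at that moment; what a row does not reach only later rows make up. A row lasts 1/10 s, in which the tool goes at most 0.05 m and 0.15 rad, less where a joint would pass 70% of its speed; a pose out of reach is approached as far as the arm can. The fingers move at their own pace and stop on an object; force is the grip in N (left out, the last holds). Time passes only in rows, so rows that do not move let the fingers close. The tool returns the time, the measured TCP pose, the force, the opening and the grip force at its end. only (a regular expression) keeps the lines of the reply that match it, lines (a string "A,B") keeps lines A to B, and quiet returns only ok. A shift or turn number past 1, either way, is cut back to 1. Input that does not fit is refused with a message, and nothing moves.
- ctrl.get_state(): the state, without advancing time (a new reading comes with each control period).
- ctrl.get_image(name): name is "side" or "top" or "wrist"; returns (picture, depth): 400x640x3 uint8, red, green, blue; 400x640 float32, m along the optical axis (not along the pixel's ray), 0 where there is no reading.
- ctrl.camera_model(name): a dict with "vertical_fov" (degrees; the focal length in pixels is half the picture's height over the tangent of half this angle, whatever the lens; pixels are square), "cx", "cy" (the principal point, pixels), "rvec" (rotation vector, rad) and "tvec" (3), from world to camera coordinates, as OpenCV has them; the wrist camera has in their place "hand_eye" (4x4, takes a point from camera to tool coordinates, whose origin is the TCP and whose axes are the flange's). Camera axes: x right, y down, z forward; pixel columns grow to the right and rows downward; lengths in m; the calibration is good to about 2 mm. The wrist camera is an equidistant fisheye: a pixel r from the principal point sees the ray r / f radians off the axis. A picture is of the moment at which its call begins: read the wrist's pose just before it. camera_model takes no time and is no camera call.
- ctrl.close_job(): hands the job in; it is judged then, once.
The state is a dict: "time": time; "joint_positions": joint angles; "qd": joint speeds; "joint_torque": joint torques, N m; "position": TCP position; "tool_rot": TCP orientation; "ft_force": force on the tool from outside, world axes, zero at the start; "torque": the same for the moment, N m; "grip_width": opening from 0.0 (shut) to 1.0 (fully open); "grip_force": force on a finger pad.
Only numpy, scipy, OpenCV 4.12 (cv2) and the standard library are available. Lean on these libraries where they do the work, as an engineer would, in place of code of your own. Each camera call takes 0.05 s, during which the arm holds its last target. There are 200 camera calls.

TASK

Slide the cast housing along the bench, without lifting it, onto its round mark until it rests against both orange locating pins. Then start the clamp screw by its handle: turn it backward (counter-clockwise seen from above) until the screw drops into its thread, then forward (clockwise) one full turn. Finish with the gripper closed on the handle, still holding it there, and leave the bin, the bearing and the screwdriver alone.

Things in the scene. Friction and masses are not known exactly. Their poses are not given: they have to be found in the camera images.
- housing: loose cast aluminium motor end housing, 0.7 kg, round: flange 120 mm across and 14 mm high, a body tapering from 86 to 76 mm across up to 37 mm, and a central stub 36 mm across up to 50 mm. Origin: centre of its underside; z up.
- spot (a point): centre, on the bench, of the grey round mark with a yellow edge, 132 mm across, where the housing must stand; a housing centred here touches both pins. Its axes are the fixture's: +x towards the pins (which stand 34 degrees either side of it), the screw axis at (-30, -165) mm. Beyond the pins, 78 mm from here along +x, lies a fixed bar 14 mm wide and 6 mm high.
- pin_left (a point): top centre of the fixed orange locating pin on the left seen from the robot, 18 mm across, 34 mm high, its axis 69 mm from the spot.
- pin_right (a point): the same for the right-hand locating pin.
- boss_top (a point): fixed, on the screw axis, centre of the top of the dark steel threaded boss (60 mm across, top 62 mm above the bench) on a blue foot 110 x 100 x 12 mm. Its axes are the fixture's: x away from the robot, z up.
- toe (a point): underside of the toe at the end of the aluminium clamp strap, over the housing's flange; it goes up and down with the screw: 53 mm above the bench when joint clamp is 0. The strap, 30 mm wide, runs from the screw axis to 123 mm out towards the spot, its top 43 mm above this point. It always clears the housing's flange and body.
- clamp (a joint): how far screw, strap and handle (0.55 kg together) have gone down, m; 0 at the highest point of the thread mouth, stops at -0.0015 and 0.021. Right-hand single thread, pitch 8 mm. Starts at 1.5 to 5 mm, resting on the mouth; turned backward it climbs 8 mm per turn to 0, then falls at once by its weight to 0.008. From there forward it goes down 8 mm per turn: one turn is 0.016.
- screw (a joint): turn of screw and handle (rad), positive clockwise seen from above (forward). At 0 the arm with the red knob points along the fixture's +x; at v it points v clockwise of it. Starts at -0.4 to 0.4; the drop comes 0.2 to 0.65 turn back from there, never the same. Stops at -9 and 9. Friction about 0.1 N m; it stays where it is left.
- bin: bystander: yellow open parts bin 130 x 100 x 65 mm, filled with bolts. Origin: centre of its underside.
- bearing: bystander: steel bearing ring 62 mm across, 16 mm high. Origin: centre of its underside.
- driver: bystander: blue-handled screwdriver lying flat, about 200 mm long, roughly along x.
- handle: level three-armed handle on top of the screw: steel arms 120 degrees apart, round bars 12 mm thick, from the hub (34 mm across, 26 mm high) out to ball knobs 26 mm across centred 83 mm from the axis; one knob red, two black. Origin: on the axis at the mid-height of the arms, 142 mm above the bench when joint clamp is 0. x: along the arm with the red knob; z up.
- red_knob (a point): centre of the red knob; it turns with the handle. Any bare arm between hub and knob is a good place to push or to close the fingers on from above.
- gap (a point): midway between the two black-knobbed arms, 55 mm from the axis at arm height; turns with the handle. Closed fingertips put down here, 10 to 20 mm below arm height, can push an arm either way round. Do not grip the handle while seeking the drop: a gripped handle is carried and cannot fall.
Not all that is in view belongs to the job. What is shaped like the housing but blue is not meant.

How it is judged:
On the way, in this order (a step that is already met when the one before it is completed fails the run):
1. the housing stands on its mark against the pins, the screw not yet dropped (horizontal distance between housing and spot below 0.009 m and linear speed of housing below 0.02 m/s and value of joint clamp below 0.0062 m), for 0.2 s.
2. turned backward until the screw has dropped into its thread (value of joint screw below -1.1 rad and value of joint clamp above 0.0062 m), for 0.1 s.
3. turned forward one turn (value of joint clamp above 0.0138 m), for 0.2 s.
At the end, for the whole second after the job is handed in: The screw stands one turn (within about a quarter turn) into its thread past the drop (joint clamp 13.8 to 18.2 mm), still, with the gripper closed on the handle (over 5 N); the housing stands flat, within 9 mm of its mark (value of joint clamp between 0.0138 and 0.0182 m and velocity of joint screw between -0.1 and 0.1 rad/s and contact force between the fingers and handle above 5 N and horizontal distance between housing and spot below 0.009 m and height (world z) of housing below 0.004 m and angle between housing's own z axis and vertical below 0.05 rad); the arm keeps its last pose, push and grip.
It fails at once if the housing was lifted or tipped (height (world z) of housing above 0.015 m or angle between housing's own z axis and vertical above 0.3 rad).
It fails at once if the screw was driven forward before it had dropped into its thread (value of joint screw above 1 rad and value of joint clamp below 0.0067 m).
It fails at once if a bystander was disturbed (distance of any of bin, bearing from where it was at the start of the episode above 0.025 m or distance of driver from where it was at the start of the episode above 0.03 m).
It also fails if it takes over 72 s, if anything falls off the work surface, if the arm or the gripper's body presses on something with over 40 N, if the wrist force passes 120 N, or if a joint passes its speed limit or range.

## Working session

There is one attempt and no reset: what is moved stays moved. The work goes in short steps, Python scripts to look and compute and a tool call to move; the robot and the scene stay as the last step left them, time stands still between calls to the robot, and variables do not carry over. Pictures are saved under pics/ and viewed, at most 10 in all, crops included, and the job is handed in when it is done.

```bash
ls; mkdir -p pics
```

Create h.py:
```python
import numpy as np, cv2
from scipy.spatial.transform import Rotation as R
from bench import ctrl
def grab(n):
    s=ctrl.get_state(); im,d=ctrl.get_image(n); return s,im,d
def model(n,s=None):
    m=ctrl.camera_model(n); f=200/np.tan(np.radians(m['vertical_fov'])/2)
    if 'rvec' in m:
        Rw=R.from_rotvec(np.ravel(m['rvec'])).as_matrix().T; o=-Rw@np.ravel(m['tvec'])
    else:
        H=np.array(m['hand_eye']); T=R.from_rotvec(s['tool_rot']).as_matrix()
        Rw=T@H[:3,:3]; o=T@H[:3,3]+np.array(s['position'])
    return f,m['cx'],m['cy'],Rw,o
def ray(n,u,v,s=None):
    f,cx,cy,Rw,o=model(n,s); a=(u-cx)/f; b=(v-cy)/f
    if n=='wrist':
        r=np.hypot(a,b)+1e-12; d=np.array([a/r*np.sin(r),b/r*np.sin(r),np.cos(r)])
    else: d=np.array([a,b,1.])
    return o,Rw@d
def plane(n,u,v,z,s=None):
    o,d=ray(n,u,v,s); return o+d*(z-o[2])/d[2]
def depthpt(n,u,v,dep,s=None):
    f,cx,cy,Rw,o=model(n,s); _,d=ray(n,u,v,s); return o+d*dep/(Rw[:,2]@d)
def save(n,im): cv2.imwrite('pics/'+n,cv2.cvtColor(im,cv2.COLOR_RGB2BGR))
```

Run:
```python
from h import *
for n in('top','side'):
    s,im,d=grab(n); save(n+'0.png',im); np.savez(n+'0.npz',im=im,d=d); print(n,model(n))
print(ctrl.grip_point_offset,s['position'],s['tool_rot'])
```

```text
pics
top (np.float64(454.29780851307993), 318.8421004170265, 193.80917855486305, array([[-0.02035979, -0.99662774,  0.07948984],
       [-0.99976511,  0.01970389, -0.00902722],
       [ 0.00743051, -0.07965496, -0.9967948 ]]), array([ 0.50845651, -0.01072899,  1.23577698]))
side (np.float64(365.7946217347025), 317.4979245688175, 194.57060553970751, array([[-0.96845245, -0.18456824,  0.16743484],
       [-0.24886836,  0.6817617 , -0.68794296],
       [ 0.01282176, -0.70790928, -0.70618698]]), array([0.4369803 , 0.70712823, 0.84185561]))
0.1635 [ 0.24752524 -0.60080683  0.4037131 ] [-3.08003894e+00 -6.09811100e-01  7.04962770e-04]
```

View pics/top0.png

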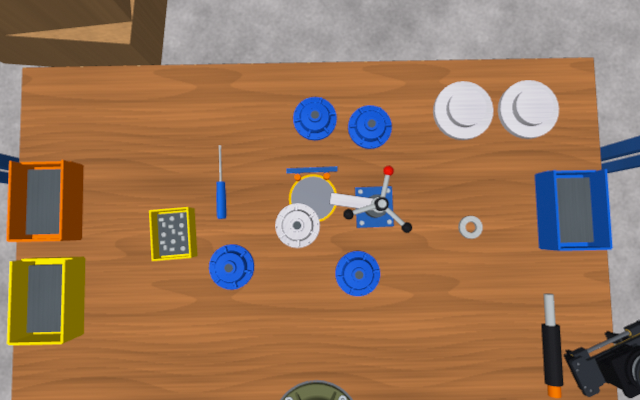

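View pics/side0.png

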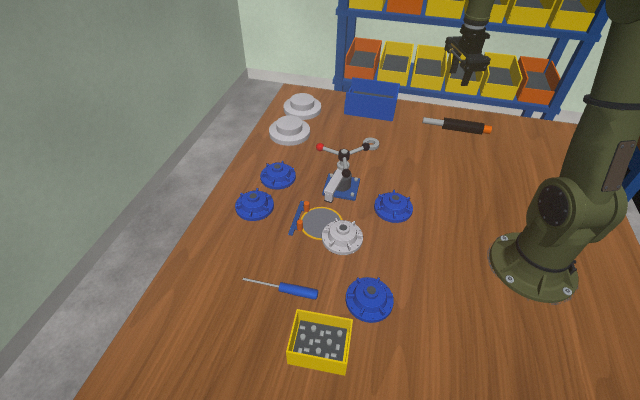

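The top view shows these candidates for the housing:
- The silver-white part at (297,226), beside the mark.
- Blue copies at (231,267), (357,273), (315,118) and (370,127).
- Plain pale discs at (463,110) and (528,109).

I choose the one at (297,226). The mark is at (313,199), the pins at about (298,178) and (327,177), the red knob at (388,171), the black knobs at (348,214) and (406,227), the bearing at (471,227), the bin at (172,233) and the driver at (221,185).

Create meas.py:
```python
from h import *
def comps(mask,amin=8):
    n,l,st,c=cv2.connectedComponentsWithStats(mask.astype(np.uint8)); return [(c[i].round(1),st[i,4]) for i in range(1,n) if st[i,4]>=amin]
def tri(u1,u2):
    o1,d1=ray('top',*u1);o2,d2=ray('side',*u2); A=np.c_[d1,-d2]; t=np.linalg.lstsq(A,o2-o1,rcond=None)[0]
    p,q=o1+d1*t[0],o2+d2*t[1]; return ((p+q)/2).round(4),np.linalg.norm(p-q).round(4)
```

Run:
```python
from meas import *
I={n:np.load(n+'0.npz')['im'] for n in('top','side')}
D={n:np.load(n+'0.npz')['d'] for n in('top','side')}
win={'top':(270,155,420,260),'side':(270,130,390,260)}
for n in I:
    x0,y0,x1,y1=win[n]; c=cv2.cvtColor(I[n],cv2.COLOR_RGB2HSV)[y0:y1,x0:x1].astype(int);h,s,v=c[...,0],c[...,1],c[...,2]
    for nm,m,a in(('red',((h<4)|(h>176))&(s>180)&(v>100),5),('orange',(h>=5)&(h<14)&(s>200)&(v>140),5),('yellow',(h>20)&(h<32)&(s>150)&(v>120),20),('dark',(v<45),15),('white',(s<35)&(v>185),30)):
        for p,ar in comps(m,a):
            p=p+[x0,y0]; u=p.round().astype(int); print(n,nm,p,ar,depthpt(n,*p,D[n][u[1],u[0]]).round(3))
t=cv2.resize(I['top'][150:260,255:420],None,fx=4.5,fy=4.5,interpolation=2)
save('crop1.png',t)
s=cv2.resize(I['side'][130:260,280:400],None,fx=4.5,fy=4.5,interpolation=2); save('crop2.png',s)
```

```text
top red [388.1 170.3] 69 [ 0.649 -0.189  0.149]
top yellow [311.7 175.9] 53 [ 0.656 -0.003  0.002]
top yellow [331.6 185.7] 35 [ 0.628 -0.057  0.002]
top yellow [291.6 191.5] 54 [0.614 0.052 0.005]
top yellow [328.4 213.7] 45 [ 0.552 -0.047  0.001]
top dark [380.4 204. ] 39 [ 0.567 -0.167  0.155]
top dark [348.1 213.9] 64 [ 0.545 -0.089  0.154]
top dark [406.5 227.1] 63 [ 0.511 -0.228  0.151]
top white [384.5 185.5] 44 [ 0.612 -0.179  0.146]
top white [349.5 200.4] 425 [ 0.581 -0.098  0.095]
top white [381.9 203.3] 35 [ 0.569 -0.17   0.157]
top white [296.7 225. ] 1334 [0.523 0.038 0.049]
top white [364. 209.] 41 [ 0.556 -0.128  0.149]
top white [393.8 216.2] 51 [ 0.538 -0.199  0.146]
side red [319.3 146.2] 40 [ 0.65  -0.178  0.146]
side orange [305.8 204.9] 29 [ 0.653 -0.031  0.03 ]
side orange [298.9 224. ] 38 [0.652 0.045 0.027]
side yellow [334.  211.9] 24 [ 0.568 -0.052 -0.   ]
side yellow [311.  235.5] 37 [ 0.613  0.056 -0.001]
side white [288.9 136. ] 200 [ 0.815 -0.37   0.02 ]
side white [341.4 236.3] 103 [0.522 0.064 0.035]
side white [326.  240.1] 44 [0.564 0.072 0.013]
side white [339.2 248.4] 65 [0.522 0.09  0.012]
```

View pics/crop1.png

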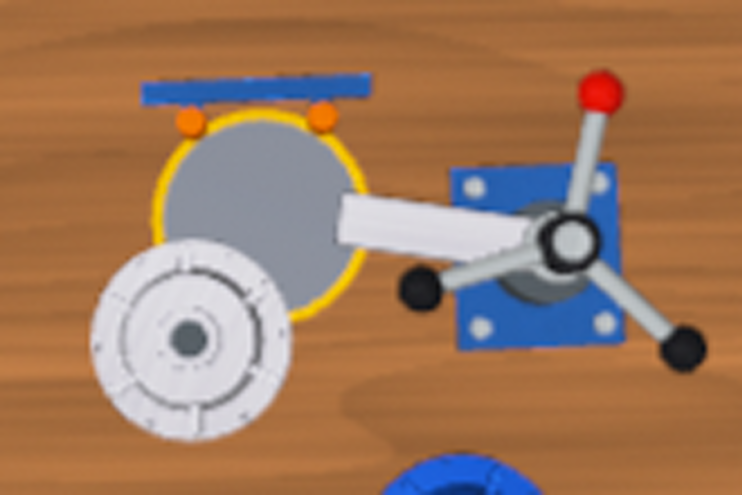

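View pics/crop2.png

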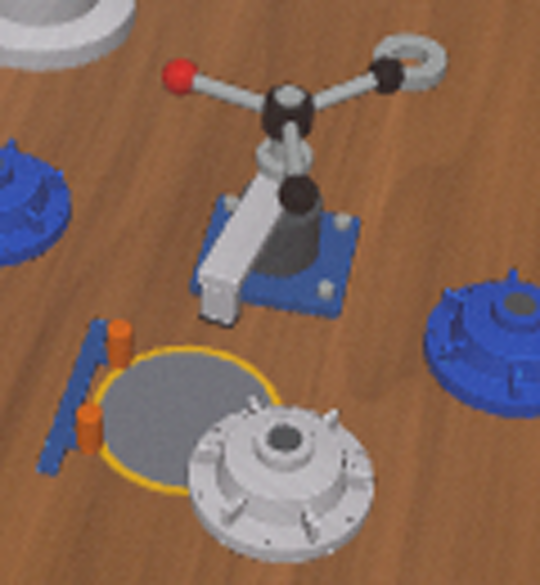

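Crop 1 confirms the choice: it is silver-white with a flange, tapered body and central stub, the stub being at crop pixel (188,340). The pins are at (191,122) and (322,116), and the knobs at (600,92), (421,288) and (683,349). Crop 2, from the side, shows the stub at (284,438), the pin tops at (119,327) and (90,411), and the hub at (288,95).

Run:
```python
from meas import *
t=lambda x,y:(255+x/4.5-.4,150+y/4.5-.4)
s=lambda x,y:(280+x/4.5-.4,130+y/4.5-.4)
P={}
for k,a,b in(('stub',(188,340),(284,438)),('pinL',(191,122),(90,409)),('pinR',(322,116),(120,326)),('red',(600,92),(180,76)),('blkA',(421,288),(298,194)),('blkB',(683,349),(386,76)),('hub',(575,241),(288,95))):
    P[k]=tri(t(*a),s(*b)); print(k,*P[k], 'planes', plane('top',*t(*a),P[k][0][2]).round(4))
k=[plane('top',*t(*a),.1395) for a in((600,92),(421,288),(683,349))]
print('axis from knobs',np.mean(k,0).round(4),[np.linalg.norm(x-np.mean(k,0)).round(4) for x in k],[np.degrees(np.arctan2(*(x-np.mean(k,0))[1::-1])).round(1) for x in k])
I=np.load('top0.npz')['im']; c=cv2.cvtColor(I,cv2.COLOR_RGB2HSV).astype(int);h,S,v=c[...,0],c[...,1],c[...,2]
m=((h>20)&(h<32)&(S>150)&(v>120)); m[:,:280]=0; m[:160]=0;m[230:]=0;m[:,345:]=0
ys,xs=np.nonzero(m); g=np.array([plane('top',x,y,0)[:2] for x,y in zip(xs,ys)])
A=np.c_[2*g,np.ones(len(g))]; q=np.linalg.lstsq(A,(g**2).sum(1),rcond=None)[0]; print('ring',q[:2],np.sqrt(q[2]+q[:2]@q[:2]))
a=plane('top',*t(191,122),.034)[:2];b=plane('top',*t(322,116),.034)[:2]
mid=(a+b)/2; y=(a-b)/np.linalg.norm(a-b); x=np.array([y[1],-y[0]]); sp=mid-x*.069*np.cos(np.radians(34)); print('spot from pins',sp,'yaw',np.degrees(np.arctan2(x[1],x[0])),np.linalg.norm(a-b)); print('axis pred',sp-.03*x-.165*y, q[:2]-.03*x-.165*y)
print('stub at .05',plane('top',*t(188,340),.05)); m=(S<40)&(v>150);m[:, :270]=0;m[:,322]=0
n,l,st,ce=cv2.connectedComponentsWithStats(((S<45)&(v>185)).astype(np.uint8));i=l[218,285];print(i,st[i],plane('top',*ce[i],.014))
```

```text
stub [0.5234 0.0389 0.0462] 0.002 planes [0.5224 0.0388 0.0462]
pinL [0.6521 0.0357 0.0319] 0.0015 planes [0.6513 0.0355 0.0319]
pinR [ 0.6539 -0.0421  0.0312] 0.0009 planes [ 0.6535 -0.0422  0.0312]
red [ 0.6513 -0.1906  0.1353] 0.0004 planes [ 0.6511 -0.1907  0.1353]
blkA [ 0.547  -0.0907  0.1348] 0.0006 planes [ 0.5467 -0.0908  0.1348]
blkB [ 0.5116 -0.231   0.1338] 0.0011 planes [ 0.5111 -0.2311  0.1338]
hub [ 0.5706 -0.1724  0.149 ] 0.0019 planes [ 0.5696 -0.1725  0.149 ]
axis from knobs [ 0.5694 -0.1701  0.1395] [np.float64(0.0835), np.float64(0.0829), np.float64(0.0836)] [np.float64(-13.7), np.float64(106.0), np.float64(-134.3)]
ring [ 0.59609687 -0.00472879] 0.06312563810008762
spot from pins [ 0.59491892 -0.00483888] yaw 1.5234547684208197 0.07756350398608439
axis pred [ 0.56931624 -0.17057814] [ 0.57049419 -0.17046805]
stub at .05 [0.52232841 0.03866863 0.05      ]
27 [ 275  203   45   45 1346] [0.52305881 0.03939716 0.014     ]
```

Create to.py:
```python
import sys
from h import *
def to(x,y,ztip,yaw=None):
    """tool-axes shift putting the fingertips at x,y,ztip; yaw = wanted direction of tool y (deg)"""
    s=ctrl.get_state(); T=R.from_rotvec(s['tool_rot']).as_matrix()
    d=T.T@(np.array([x,y,ztip])-(np.array(s['position'])+T[:,2]*.182))
    a=np.degrees(np.arctan2(T[1,1],T[0,1])); tr=0 if yaw is None else -np.radians((yaw-a+180)%360-180)
    print('t',round(s['time'],2),'tip',(np.array(s['position'])+T[:,2]*.182).round(4),'z',T[:,2].round(3),'yaw',a.round(1),'shift',d.round(4),'turn',round(tr,3),'F',np.round(s['ft_force'],1),'grip',round(s['grip_width'],3),round(s['grip_force'],1))
if __name__=='__main__': to(*map(float,sys.argv[1:]))
```

```bash
python3 to.py 0.5228 0.039 0.15 0
```

```text
t 0.1 tip [ 0.2474 -0.6005  0.2218] z [-0.001  0.002 -1.   ] yaw -67.6 shift [ 0.4983 -0.4863  0.0726] turn -1.18 F [-0.  -0.4 -0.2] grip 1.0 0.0
```

Units first: shifts go in shares of 500 mm and turns go in shares of pi/2 rad. So 0.498 m / 0.5 = 0.996, 0.07 m / 0.5 = 0.14, -1.18 rad / 1.5708 = -0.7512.

Emit:
tcp_steps([
  {"dx": 0.996,"dy": -0.972,"spin": -0.7512,"finger_gap": 0.8},
  {"dx": 0.996,"dy": -0.972,"spin": -0.7512,"finger_gap": 0.8},
  {"dx": 0.996,"dy": -0.972,"spin": -0.7512,"finger_gap": 0.8},
  {"dx": 0.996,"dy": -0.972,"spin": -0.7512,"finger_gap": 0.8},
  {"dx": 0.996,"dy": -0.972,"spin": -0.7512,"finger_gap": 0.8},
  {"dx": 0.996,"dy": -0.972,"spin": -0.7512,"finger_gap": 0.8},
  {"dx": 0.996,"dy": -0.972,"spin": -0.7512,"finger_gap": 0.8},
  {"dx": 0.996,"dy": -0.972,"spin": -0.7512,"finger_gap": 0.8},
  {"dx": 0.996,"dy": -0.972,"spin": -0.7512,"finger_gap": 0.8},
  {"dx": 0.996,"dy": -0.972,"spin": -0.7512,"finger_gap": 0.8},
  {"dx": 0.996,"dy": -0.972,"spin": -0.7512,"finger_gap": 0.8},
  {"dx": 0.996,"dy": -0.972,"spin": -0.7512,"finger_gap": 0.8},
  {"dx": 0.996,"dy": -0.972,"spin": -0.7512,"finger_gap": 0.8},
  {"dx": 0.996,"dy": -0.972,"spin": -0.7512,"finger_gap": 0.8},
  {"dx": 0.996,"dy": -0.972,"dz": 0.1,"spin": -0.7512,"finger_gap": 0.8},
  {"dx": 0.996,"dy": -0.972,"dz": 0.14,"spin": -0.7512,"finger_gap": 0.8},
  {"dx": 0.996,"dy": -0.972,"dz": 0.14,"spin": -0.7512,"finger_gap": 0.8},
  {"dx": 0.996,"dy": -0.972,"dz": 0.14,"spin": -0.7512,"finger_gap": 0.8},
], force=15)

```text
time: 1.9
position: [0.523, 0.0379, 0.335]
tool_rot: [-2.221, -2.221, 0.0]
ft_force: [0.4, 0.6, 0.9]
grip_width: 0.8
grip_force: 0.0
```

```bash
python3 to.py 0.5228 0.039 0.040 0
```

```text
t 1.9 tip [0.5229 0.038  0.153 ] z [-0.  0. -1.] yaw -0.0 shift [ 1.00e-03 -1.00e-04  1.13e-01] turn -0.0 F [0.4 0.6 0.9] grip 0.8 0.0
```

To row units: 0.112 m / 0.5 = 0.224, 0.05 m / 0.5 = 0.1.

Emit:
tcp_steps([
  {"dx": 0.002,"dz": 0.1,"finger_gap": 0.8},
  {"dx": 0.002,"dz": 0.18,"finger_gap": 0.8},
  {"dx": 0.002,"dz": 0.21,"finger_gap": 0.8},
  {"dx": 0.002,"dz": 0.224,"finger_gap": 0.8},
  {"dx": 0.002,"dz": 0.224,"finger_gap": 0.8},
], force=15)

```text
time: 2.4
position: [0.5237, 0.0389, 0.2238]
tool_rot: [2.221, 2.22, 0.002]
ft_force: [0.5, -0.2, 0.4]
grip_width: 0.801
grip_force: 0.0
```

```bash
python3 to.py 0.5228 0.039 0.040 0
```

Run:
```python
from h import *
s,im,d=grab('wrist'); save('w1.png',im)
```

```text
t 2.4 tip [0.524  0.0389 0.0418] z [ 0.002  0.    -1.   ] yaw -0.0 shift [ 0.0001 -0.0012  0.0018] turn -0.0 F [ 0.5 -0.2  0.4] grip 0.801 0.0
```

View pics/w1.png

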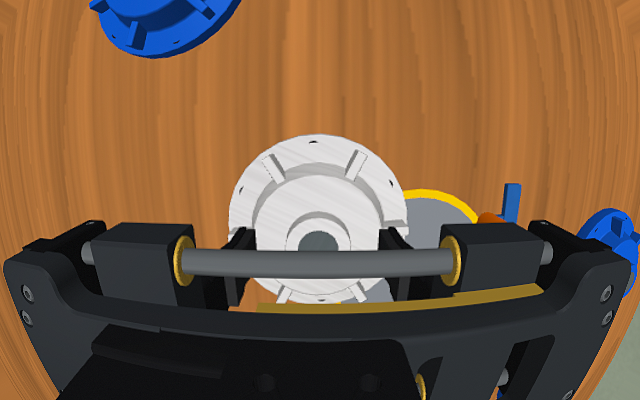

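The wrist view shows the stub at (320,245), midway between the fingers at (240,250) and (397,250). I close on it.

To row units: -0.001 m / 0.5 = -0.002.

Emit:
tcp_steps([
  {"dy": -0.002,"dz": 0.002,"finger_gap": 0},
  {"dy": -0.002,"dz": 0.002,"finger_gap": 0},
  {"dy": -0.002,"dz": 0.002,"finger_gap": 0},
  {"dy": -0.002,"dz": 0.002,"finger_gap": 0},
  {"dy": -0.002,"dz": 0.002,"finger_gap": 0},
  {"dy": -0.002,"dz": 0.002,"finger_gap": 0},
], force=15)

```text
time: 3.05
position: [0.5225, 0.039, 0.2221]
tool_rot: [2.22, 2.22, 0.002]
ft_force: [2.7, 0.2, -0.6]
grip_width: 0.402
grip_force: 15.0
```

```bash
python3 to.py 0.5950 -0.0048 0.0408 0
```

```text
t 3.05 tip [0.5229 0.039  0.0401] z [ 0.002  0.    -1.   ] yaw -0.0 shift [-0.0438  0.0721 -0.0006] turn -0.0 F [ 2.7  0.2 -0.6] grip 0.402 15.0
```

To row units: 0.074 m / 0.5 = 0.148, 0.072 m / 0.5 = 0.144.

Emit:
tcp_steps([
  {"dx": -0.01,"dy": 0.016,"finger_gap": 0},
  {"dx": -0.02,"dy": 0.032,"finger_gap": 0},
  {"dx": -0.03,"dy": 0.048,"finger_gap": 0},
  {"dx": -0.04,"dy": 0.064,"finger_gap": 0},
  {"dx": -0.05,"dy": 0.08,"finger_gap": 0},
  {"dx": -0.06,"dy": 0.096,"finger_gap": 0},
  {"dx": -0.07,"dy": 0.112,"finger_gap": 0},
  {"dx": -0.08,"dy": 0.128,"finger_gap": 0},
  {"dx": -0.088,"dy": 0.138,"finger_gap": 0},
  {"dx": -0.088,"dy": 0.144,"finger_gap": 0},
  {"dx": -0.088,"dy": 0.148,"finger_gap": 0},
  {"dx": -0.088,"dy": 0.148,"finger_gap": 0},
  {"dx": -0.088,"dy": 0.148,"finger_gap": 0},
])

```text
time: 4.35
position: [0.5947, -0.0041, 0.222]
tool_rot: [-2.218, -2.219, 0.006]
ft_force: [-6.6, 1.1, 8.2]
grip_width: 0.407
grip_force: 15.2
```

```bash
python3 to.py 0.5950 -0.0048 0.0408 0
```

```text
t 4.35 tip [ 0.5937 -0.004   0.04  ] z [-0.005  0.    -1.   ] yaw 0.0 shift [-0.0008  0.0013 -0.0008] turn 0.001 F [-6.6  1.1  8.2] grip 0.407 15.2
```

To row units: 0.073 m / 0.5 = 0.146, -0.044 m / 0.5 = -0.088.

Emit:
tcp_steps([
  {"dx": -0.088,"dy": 0.146,"finger_gap": 0.75},
  {"finger_gap": 0.75},
  {"finger_gap": 0.75},
], quiet=true)

```text
ok
```

```bash
python3 to.py 0.5950 -0.0048 0.2 0
```

```text
t 4.65 tip [ 0.5923 -0.0011  0.0377] z [-0.007  0.003 -1.   ] yaw 0.3 shift [-0.0032  0.0016 -0.1623] turn 0.004 F [1.2 0.6 0.8] grip 0.793 0.0
```

I mistyped the first row of that command: it used the old shift, so the tool jerked before returning. I lift and check where the housing stands.

To row units: 0.2 m / 0.5 = 0.4, -0.05 m / 0.5 = -0.1.

Emit:
tcp_steps([
  {"dz": -0.08,"finger_gap": 0.8},
  {"dz": -0.18,"finger_gap": 0.8},
  {"dz": -0.28,"finger_gap": 0.8},
  {"dz": -0.36,"finger_gap": 0.8},
  {"dx": 0.2,"dy": -0.1,"dz": -0.36,"finger_gap": 0.8},
  {"dx": 0.4,"dy": -0.2,"dz": -0.36,"finger_gap": 0.8},
  {"dx": 0.4,"dy": -0.2,"dz": -0.36,"finger_gap": 0.8},
  {"dx": 0.4,"dy": -0.3,"dz": -0.36,"finger_gap": 0.8},
  {"dx": 0.4,"dy": -0.3,"dz": -0.36,"finger_gap": 0.8},
])

```text
time: 5.55
position: [0.4491, 0.1929, 0.4016]
tool_rot: [-2.22, -2.222, 0.001]
ft_force: [-0.3, 0.0, 0.9]
grip_width: 0.8
grip_force: 0.0
```

Run:
```python
from meas import *
for n in('top','side'):
    s,im,d=grab(n); np.savez(n+'1.npz',im=im,d=d)
    if n=='top': t=cv2.resize(im[150:260,255:420],None,fx=4.5,fy=4.5,interpolation=2)
    else: S=cv2.resize(im[130:260,280:400],None,fx=3.8,fy=3.8,interpolation=2)
save('after1.png',np.vstack([t[:, :540],np.zeros((1,540,3),np.uint8)])); save('after1s.png',S)
```

```text
(no output)
```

View pics/after1.png

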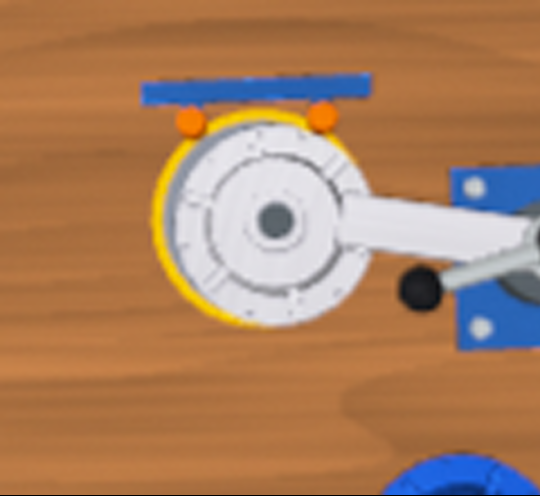

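The housing is upright near the pins, with the stub at crop pixel (275,220). It sits a little to the right (−y) of the ring centre, so I measure the offset.

Run:
```python
from meas import *
I=np.load('top1.npz')['im'];J=np.load('side1.npz')['im']
g=I.max(2).astype(int)
m=(g<150)&(np.ptp(I.astype(int),axis=2)<40); m[:190]=0;m[208:]=0;m[:,308:][:,15:]=0;m[:,:308]=0
c=comps(m,8);print(c)
for p,a in c: print(plane('top',*p,.05), np.array(plane('top',*p,.05)[:2])-[.595,-.0048])
g=J.max(2).astype(int); m=(g<140)&(np.ptp(J.astype(int),axis=2)<40); m[:185]=0;m[235:]=0;m[:,:300]=0;m[:,345:]=0
for p,a in comps(m,6): print('side',p,a,plane('side',*p,.05), plane('side',*p,.048))
```

```bash
python3 to.py 0.5950 -0.0048 0.2 0
```

```text
[(array([315.9, 198.6]), np.int32(46))]
[ 0.59059791 -0.01351585  0.05      ] [-0.00440209 -0.00871585]
side [335.5 204.3] 648 [ 0.56254368 -0.03845716  0.05      ] [ 0.56286082 -0.0403403   0.048     ]
side [322.7 194.3] 7 [ 0.60960918 -0.06958081  0.05      ] [ 0.61004519 -0.07154255  0.048     ]
side [306.3 228. ] 52 [0.62200359 0.07261709 0.05      ] [0.62247091 0.0710145  0.048     ]
t 5.65 tip [0.4454 0.197  0.2201] z [-0.001 -0.001 -1.   ] yaw 0.6 shift [-0.2033  0.1476  0.0202] turn 0.01 F [1.3 0.4 1.2] grip 0.802 0.0
```

View pics/after1s.png

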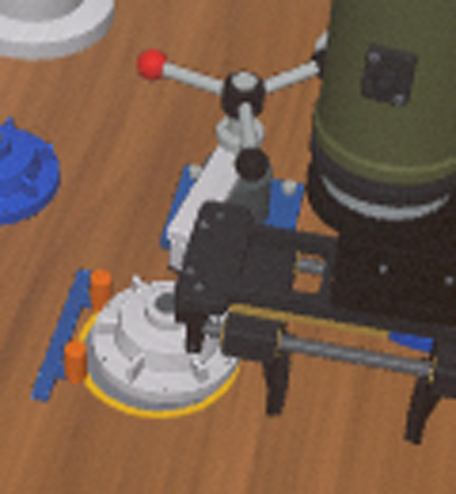

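The housing is 9.8 mm off the mark, at (0.5906, −0.0135) against a spot at (0.5950, −0.0048). The side view shows it flat, so I'll regrip it and slide it home.

To row units: -0.212 m / 0.5 = -0.424, 0.05 m / 0.5 = 0.1, -0.01 rad / 1.5708 = -0.0064.

Emit:
tcp_steps([
  {"dx": -0.08,"dy": 0.06,"spin": -0.0064,"finger_gap": 0.75},
  {"dx": -0.16,"dy": 0.12,"spin": 0.0064,"finger_gap": 0.75},
  {"dx": -0.24,"dy": 0.18,"spin": 0.0064,"finger_gap": 0.75},
  {"dx": -0.32,"dy": 0.24,"dz": 0.04,"spin": 0.0064,"finger_gap": 0.75},
  {"dx": -0.4,"dy": 0.276,"dz": 0.1,"spin": 0.0064,"finger_gap": 0.75},
  {"dx": -0.424,"dy": 0.286,"dz": 0.18,"spin": 0.0064,"finger_gap": 0.75},
  {"dx": -0.424,"dy": 0.286,"dz": 0.24,"spin": 0.0064,"finger_gap": 0.75},
  {"dx": -0.424,"dy": 0.286,"dz": 0.26,"spin": 0.0064,"finger_gap": 0.75},
  {"dx": -0.424,"dy": 0.286,"dz": 0.26,"spin": 0.0064,"finger_gap": 0.75},
])

```text
time: 6.55
position: [0.5931, -0.0206, 0.2703]
tool_rot: [-2.23, -2.209, 0.003]
ft_force: [0.1, -0.1, -0.6]
grip_width: 0.747
grip_force: 0.0
```

```bash
python3 to.py 0.5906 -0.0135 0.040 0
```

```text
t 6.55 tip [ 0.5924 -0.0205  0.0883] z [-0.003  0.001 -1.   ] yaw -0.5 shift [ 0.0069 -0.0018  0.0483] turn -0.01 F [ 0.1 -0.1 -0.6] grip 0.747 0.0
```

To row units: 0.035 m / 0.5 = 0.07, 0.02 m / 0.5 = 0.04, -0.01 rad / 1.5708 = -0.0064.

Emit:
tcp_steps([
  {"dx": 0.014,"dy": -0.004,"spin": -0.0064,"finger_gap": 0.75},
  {"dx": 0.014,"dy": -0.004,"dz": 0.04,"spin": -0.0064,"finger_gap": 0.75},
  {"dx": 0.014,"dy": -0.004,"dz": 0.07,"spin": -0.0064,"finger_gap": 0.75},
  {"dx": 0.014,"dy": -0.004,"dz": 0.07,"spin": -0.0064,"finger_gap": 0.75},
])

```text
time: 6.95
position: [0.5909, -0.0131, 0.236]
tool_rot: [-2.219, -2.222, 0.002]
ft_force: [0.1, -1.2, -0.7]
grip_width: 0.748
grip_force: 0.0
```

```bash
python3 to.py 0.5906 -0.0135 0.040 0
```

```text
t 6.95 tip [ 0.5906 -0.0131  0.054 ] z [-0.002 -0.    -1.   ] yaw 0.1 shift [-0.0004  0.0001  0.014 ] turn 0.001 F [ 0.1 -1.2 -0.7] grip 0.748 0.0
```

To row units: 0.013 m / 0.5 = 0.026, 0.008 m / 0.5 = 0.016.

Emit:
tcp_steps([
  {"dz": 0.016,"finger_gap": 0.75},
  {"dz": 0.026,"finger_gap": 0.75},
  {"dz": 0.026,"finger_gap": 0},
  {"dz": 0.026,"finger_gap": 0},
  {"dz": 0.026,"finger_gap": 0},
  {"dz": 0.026,"finger_gap": 0},
  {"dz": 0.026,"finger_gap": 0},
], force=15)

```text
time: 7.65
position: [0.5918, -0.0136, 0.224]
tool_rot: [2.221, 2.221, 0.001]
ft_force: [0.1, -0.5, 0.5]
grip_width: 0.405
grip_force: 15.0
```

```bash
python3 to.py 0.5950 -0.0048 0.040 0
```

```text
t 7.65 tip [ 0.5919 -0.0136  0.042 ] z [ 0.001 -0.    -1.   ] yaw -0.0 shift [0.0088 0.0031 0.002 ] turn -0.0 F [ 0.1 -0.5  0.5] grip 0.405 15.0
```

To row units: 0.009 m / 0.5 = 0.018, 0.005 m / 0.5 = 0.01.

Emit:
tcp_steps([
  {"dx": 0.008,"finger_gap": 0},
  {"dx": 0.018,"finger_gap": 0},
  {"dx": 0.018,"dy": 0.006,"finger_gap": 0},
  {"dx": 0.018,"dy": 0.01,"finger_gap": 0},
  {"dx": 0.018,"dy": 0.01,"finger_gap": 0},
  {"dx": 0.018,"dy": 0.008,"finger_gap": 0},
  {"dx": 0.018,"dy": 0.008,"finger_gap": 0},
])

```text
time: 8.35
position: [0.5952, -0.0039, 0.2239]
tool_rot: [-2.22, -2.221, 0.001]
ft_force: [-4.4, -1.2, 5.7]
grip_width: 0.409
grip_force: 15.1
```

```bash
python3 to.py 0.5950 -0.0048 0.040 0
```

```text
t 8.35 tip [ 0.5949 -0.0038  0.0419] z [-0.002  0.    -1.   ] yaw 0.0 shift [-0.001   0.0001  0.0019] turn 0.001 F [-4.4 -1.2  5.7] grip 0.409 15.1
```

Position is good, with light contact on the pins. I release in place and lift clear.

To row units: -0.17 m / 0.5 = -0.34, -0.14 m / 0.5 = -0.28.

Emit:
tcp_steps([
  {"finger_gap": 0.65},
  {"finger_gap": 0.65},
  {"finger_gap": 0.65},
  {"dz": -0.06,"finger_gap": 0.65},
  {"dz": -0.14,"finger_gap": 0.65},
  {"dz": -0.24,"finger_gap": 0.65},
  {"dz": -0.34,"finger_gap": 0.65},
  {"dx": -0.08,"dy": -0.06,"dz": -0.34,"finger_gap": 0.4},
  {"dx": -0.16,"dy": -0.12,"dz": -0.34,"finger_gap": 0},
  {"dx": -0.24,"dy": -0.2,"dz": -0.34,"finger_gap": 0},
  {"dx": -0.24,"dy": -0.28,"dz": -0.34,"finger_gap": 0},
  {"dx": -0.24,"dy": -0.28,"dz": -0.34,"finger_gap": 0},
  {"dx": -0.24,"dy": -0.28,"dz": -0.34,"finger_gap": 0},
])

```text
time: 9.65
position: [0.4552, -0.1245, 0.3941]
tool_rot: [2.221, 2.218, -0.0]
ft_force: [0.6, 0.2, -0.3]
grip_width: 0.192
grip_force: 0.0
```

Create look.py:
```python
from meas import *
import sys
s,I,d=grab('top'); np.savez('top_%s.npz'%sys.argv[1],im=I,d=d)
Z=float(sys.argv[2])
g=I.max(2).astype(int)
m=(g<150)&(np.ptp(I.astype(int),axis=2)<40); w=np.zeros_like(m); w[190:208,304:324]=1
for p,a in comps(m&w,8): q=plane('top',*p,.05); print('housing',q.round(4),'off',(q[:2]-[.595,-.0048]).round(4),a)
c=cv2.cvtColor(I,cv2.COLOR_RGB2HSV).astype(int)
r=((c[...,0]<4)|(c[...,0]>176))&(c[...,1]>180)&(c[...,2]>100); b=c[...,2]<45
w=np.zeros_like(r); w[150:260,330:430]=1
for n,m in(('red',r),('black',b)):
    for p,a in comps(m&w,10):
        q=plane('top',*p,Z)[:2]-[.5694,-.1705]; print(n,p,a,'r',np.hypot(*q).round(4),'ang',np.degrees(np.arctan2(q[1],q[0])).round(1),'z',depthpt('top',*p,d[int(round(p[1])),int(round(p[0]))])[2].round(4))
```

```bash
python3 look.py a .139; python3 to.py 0.53 -0.15 0.2 0
```

```text
housing [ 0.5932 -0.0036  0.05  ] off [-0.0018  0.0012] 45
red [388.1 170.3] 69 r 0.083 ang -13.9 z 0.1526
black [379.2 202.1] 26 r 0.0054 ang 49.9 z 0.1569
black [348.7 214.1] 71 r 0.0823 ang 107.0 z 0.153
black [406.5 227.1] 63 r 0.0835 ang -134.2 z 0.1538
black [364.9 250.2] 89 r 0.1191 ang 159.3 z 0.5749
t 9.7 tip [ 0.4564 -0.1242  0.2122] z [ 0.002 -0.001 -1.   ] yaw 0.0 shift [-0.0258  0.0735  0.0124] turn 0.001 F [0.7 0.2 0. ] grip 0.143 0.0
```

The housing is within about 2 mm of its mark. The red arm points at −14°, so the screw is at about +0.27 rad. I go to the gap near world angle 166° with the fingers shut.

To row units: 0.09 m / 0.5 = 0.18, 0.088 m / 0.5 = 0.176.

Emit:
tcp_steps([
  {"dx": -0.06,"dy": 0.08,"finger_gap": 0},
  {"dx": -0.068,"dy": 0.13,"finger_gap": 0},
  {"dx": -0.068,"dy": 0.13,"dz": 0.06,"finger_gap": 0},
  {"dx": -0.068,"dy": 0.13,"dz": 0.14,"finger_gap": 0},
  {"dx": -0.068,"dy": 0.13,"dz": 0.176,"finger_gap": 0},
  {"dx": -0.068,"dy": 0.13,"dz": 0.18,"finger_gap": 0},
  {"dx": -0.068,"dy": 0.13,"dz": 0.18,"finger_gap": 0},
])

```text
time: 10.4
position: [0.5218, -0.1578, 0.3037]
tool_rot: [-2.219, -2.223, -0.002]
ft_force: [0.4, -0.0, 0.1]
grip_width: 0.004
grip_force: 0.0
```

```bash
python3 to.py 0.521 -0.158 0.122 0
```

Create chk.py:
```python
from meas import *
import sys
s,I,d=grab('top')
c=cv2.cvtColor(I,cv2.COLOR_RGB2HSV).astype(int)
def knobs(m,n):
    for p,a in comps(m,10):
        z=depthpt('top',*p,d[int(round(p[1])),int(round(p[0]))])[2]
        q=plane('top',*p,z-.011)[:2]-[.5694,-.1705]
        if .12<z<.165 and .07<np.hypot(*q)<.1: print(n,a,'ang',np.degrees(np.arctan2(q[1],q[0])).round(1),'z',z.round(4))
w=np.zeros(I.shape[:2],bool); w[150:260,330:430]=1
knobs(w&((c[...,0]<4)|(c[...,0]>176))&(c[...,1]>180)&(c[...,2]>100),'red'); knobs(w&(c[...,2]<45),'black')
f,cx,cy,Rw,o=model('top')
# strap top: median height of bright grey points in the strap's footprint
def pts(n,d,st=1):
    ys,xs=np.nonzero(d>0); f,cx,cy,Rw,o=model(n); D=np.c_[(xs-cx)/f,(ys-cy)/f,np.ones(len(xs))]*d[ys,xs][:,None]; return D@Rw.T+o
def strap(n,d):
    P=pts(n,d); e=np.array([.0256,.1657]);e/=np.linalg.norm(e); q=P[:,:2]-[.5694,-.1705]; a=q@e; b=q@[-e[1],e[0]]
    k=(a>.06)&(a<.118)&(abs(b)<.012)&(P[:,2]>.07)&(P[:,2]<.105); print('strap',n,k.sum(),np.median(P[k,2]).round(4) if k.sum() else '')
strap('top',d); s,J,dd=grab('side'); strap('side',dd)
if len(sys.argv)>1: save(sys.argv[1],cv2.resize(np.hstack([I[130:270,310:450],J[120:260,250:390]]),None,fx=2.8,fy=2.8))
```

```bash
python3 chk.py
```

```text
t 10.4 tip [ 0.5219 -0.1575  0.1217] z [ 0.     0.002 -1.   ] yaw 0.1 shift [-0.0005 -0.0009 -0.0003] turn 0.002 F [ 0.4 -0.   0.1] grip 0.004 0.0
red 68 ang -13.4 z 0.1554
black 64 ang 106.4 z 0.1577
strap top 218 0.0938
strap side 111 0.0916
```

Create arc.py:
```python
import sys
from h import *
# table of tool-axes shifts to angles on a circle round the screw axis
def arc(degs,r=.05):
    s=ctrl.get_state(); T=R.from_rotvec(s['tool_rot']).as_matrix(); tip=np.array(s['position'])+T[:,2]*.182
    print('t',round(s['time'],2),'tip',tip.round(4),'F',np.round(s['ft_force'],1),'r',np.hypot(tip[0]-.5694,tip[1]+.1705).round(4),'ang',np.degrees(np.arctan2(tip[1]+.1705,tip[0]-.5694)).round(1)%360)
    for a in degs:
        t=np.radians(a); d=T.T@(np.array([.5694+r*np.cos(t),-.1705+r*np.sin(t),tip[2]])-tip); print(a,d[:2].round(3))
a,b,c=map(float,sys.argv[1:4]); arc(np.arange(a,b,c))
```

```bash
python3 arc.py 180 330 10
```

```text
t 10.5 tip [ 0.5223 -0.1582  0.1232] F [ 1.  -0.8  0.4] r 0.0486 ang 165.4
180.0 [-0.012 -0.003]
190.0 [-0.021 -0.002]
200.0 [-0.029  0.   ]
210.0 [-0.037  0.004]
220.0 [-0.044  0.009]
230.0 [-0.051  0.015]
240.0 [-0.056  0.022]
250.0 [-0.059  0.03 ]
260.0 [-0.062  0.038]
270.0 [-0.062  0.047]
280.0 [-0.062  0.056]
290.0 [-0.059  0.064]
300.0 [-0.056  0.072]
310.0 [-0.051  0.079]
320.0 [-0.044  0.085]
```

To row units: -0.062 m / 0.5 = -0.124, -0.059 m / 0.5 = -0.118.

Emit:
tcp_steps([
  {"dx": -0.024,"dy": -0.006,"finger_gap": 0},
  {"dx": -0.042,"dy": -0.004,"finger_gap": 0},
  {"dx": -0.058,"finger_gap": 0},
  {"dx": -0.074,"dy": 0.008,"finger_gap": 0},
  {"dx": -0.088,"dy": 0.018,"finger_gap": 0},
  {"dx": -0.102,"dy": 0.03,"finger_gap": 0},
  {"dx": -0.112,"dy": 0.044,"finger_gap": 0},
  {"dx": -0.118,"dy": 0.06,"finger_gap": 0},
  {"dx": -0.124,"dy": 0.076,"finger_gap": 0},
  {"dx": -0.124,"dy": 0.094,"finger_gap": 0},
  {"dx": -0.124,"dy": 0.094,"finger_gap": 0},
])

```text
time: 11.6
position: [0.5688, -0.2212, 0.3037]
tool_rot: [2.22, 2.221, 0.001]
ft_force: [-0.5, 0.4, -0.3]
grip_width: 0.005
grip_force: 0.2
```

```bash
python3 chk.py;python3 arc.py 280 400 10
```

```text
red 71 ang 48.3 z 0.1511
black 66 ang 168.2 z 0.1538
strap top 223 0.0952
strap side 105 0.0931
t 11.7 tip [ 0.5687 -0.2215  0.1219] F [-0.6  0.1 -0.4] r 0.051 ang 269.2
280.0 [0.002 0.009]
290.0 [0.004 0.018]
300.0 [0.008 0.026]
310.0 [0.013 0.033]
320.0 [0.019 0.039]
330.0 [0.026 0.044]
340.0 [0.034 0.048]
350.0 [0.042 0.05 ]
360.0 [0.051 0.051]
370.0 [0.06 0.05]
380.0 [0.068 0.048]
390.0 [0.076 0.044]
```

The handle turned 62° backward and the strap climbed 1.4 mm, as expected. I continue in small steps.

To row units: 0.033 m / 0.5 = 0.066, 0.026 m / 0.5 = 0.052.

Emit:
tcp_steps([
  {"dx": 0.004,"dy": 0.018,"finger_gap": 0},
  {"dx": 0.008,"dy": 0.036,"finger_gap": 0},
  {"dx": 0.016,"dy": 0.052,"finger_gap": 0},
  {"dx": 0.026,"dy": 0.066,"finger_gap": 0},
  {"dx": 0.026,"dy": 0.066,"finger_gap": 0},
])

```text
time: 12.2
position: [0.6012, -0.2076, 0.3037]
tool_rot: [2.22, 2.221, 0.0]
ft_force: [-0.1, 0.7, 1.1]
grip_width: 0.006
grip_force: 0.2
```

```bash
python3 chk.py;python3 arc.py 320 410 10
```

```text
red 69 ang 92.0 z 0.1559
black 58 ang -149.4 z 0.1547
strap top 162 0.0963
strap side 106 0.094
t 12.3 tip [ 0.6014 -0.2078  0.122 ] F [ 0.4  0.  -0.4] r 0.0491 ang 310.6
320.0 [0.005 0.006]
330.0 [0.012 0.011]
340.0 [0.02  0.015]
350.0 [0.029 0.017]
360.0 [0.037 0.018]
370.0 [0.046 0.017]
380.0 [0.054 0.015]
390.0 [0.062 0.011]
400.0 [0.069 0.006]
```

To row units: 0.029 m / 0.5 = 0.058, 0.02 m / 0.5 = 0.04.

Emit:
tcp_steps([
  {"dx": 0.01,"dy": 0.012,"finger_gap": 0},
  {"dx": 0.024,"dy": 0.022,"finger_gap": 0},
  {"dx": 0.04,"dy": 0.03,"finger_gap": 0},
  {"dx": 0.058,"dy": 0.034,"finger_gap": 0},
  {"dx": 0.058,"dy": 0.034,"finger_gap": 0},
])

```text
time: 12.8
position: [0.6183, -0.1767, 0.3041]
tool_rot: [2.219, 2.223, 0.003]
ft_force: [-0.5, 0.6, 0.1]
grip_width: 0.009
grip_force: 0.1
```

```bash
python3 chk.py;python3 arc.py 360 450 10
```

```text
red 71 ang 132.9 z 0.146
black 29 ang 17.0 z 0.1482
strap top 218 0.0892
strap side 103 0.0869
t 12.9 tip [ 0.6185 -0.1768  0.1221] F [-1.1 -0.2  0. ] r 0.0495 ang 352.7
360.0 [0.006 0.001]
370.0 [0.015 0.   ]
380.0 [ 0.023 -0.002]
390.0 [ 0.031 -0.006]
400.0 [ 0.038 -0.011]
410.0 [ 0.045 -0.017]
420.0 [ 0.05  -0.024]
430.0 [ 0.053 -0.032]
440.0 [ 0.056 -0.04 ]
```

The screw dropped: the strap fell about 8 mm and the red arm is now at 133°, so screw ≈ −2.3 rad. Going forward I want about 380° clockwise, pushing the next arm, with the tips 12 mm lower.

```bash
python3 arc.py 90 345 15
```

```text
t 12.9 tip [ 0.6185 -0.1768  0.1221] F [-1.1 -0.2  0. ] r 0.0495 ang 352.7
90.0 [ 0.056 -0.049]
105.0 [ 0.055 -0.062]
120.0 [ 0.05  -0.074]
135.0 [ 0.042 -0.084]
150.0 [ 0.031 -0.092]
165.0 [ 0.019 -0.097]
180.0 [ 0.006 -0.099]
195.0 [-0.007 -0.097]
210.0 [-0.019 -0.092]
225.0 [-0.029 -0.085]
240.0 [-0.037 -0.074]
255.0 [-0.042 -0.062]
270.0 [-0.044 -0.049]
285.0 [-0.042 -0.036]
300.0 [-0.037 -0.024]
315.0 [-0.029 -0.014]
330.0 [-0.019 -0.006]
```

To row units: -0.099 m / 0.5 = -0.198, -0.097 m / 0.5 = -0.194.

Emit:
tcp_steps([
  {"dx": -0.018,"dy": -0.004,"dz": 0.008,"finger_gap": 0},
  {"dx": -0.038,"dy": -0.012,"dz": 0.024,"finger_gap": 0},
  {"dx": -0.058,"dy": -0.028,"dz": 0.024,"finger_gap": 0},
  {"dx": -0.074,"dy": -0.048,"dz": 0.024,"finger_gap": 0},
  {"dx": -0.084,"dy": -0.072,"dz": 0.024,"finger_gap": 0},
  {"dx": -0.088,"dy": -0.098,"dz": 0.024,"finger_gap": 0},
  {"dx": -0.084,"dy": -0.124,"dz": 0.024,"finger_gap": 0},
  {"dx": -0.074,"dy": -0.148,"dz": 0.024,"finger_gap": 0},
  {"dx": -0.058,"dy": -0.17,"dz": 0.024,"finger_gap": 0},
  {"dx": -0.038,"dy": -0.184,"dz": 0.024,"finger_gap": 0},
  {"dx": -0.014,"dy": -0.194,"dz": 0.024,"finger_gap": 0},
  {"dx": 0.012,"dy": -0.198,"dz": 0.024,"finger_gap": 0},
  {"dx": 0.012,"dy": -0.198,"dz": 0.024,"finger_gap": 0},
])

```text
time: 14.2
position: [0.5181, -0.1699, 0.2918]
tool_rot: [-2.217, -2.223, 0.0]
ft_force: [0.2, 0.8, 0.5]
grip_width: 0.008
grip_force: 0.0
```

```bash
python3 chk.py;python3 arc.py -90 180 15
```

```text
red 69 ang 39.3 z 0.1428
black 38 ang -78.9 z 0.1453
black 36 ang 156.1 z 0.145
strap top 214 0.0874
strap side 100 0.085
t 14.3 tip [ 0.5179 -0.1711  0.1094] F [ 0.8 -0.1 -0. ] r 0.0515 ang 180.7
-90.0 [-0.049  0.051]
-75.0 [-0.048  0.064]
-60.0 [-0.043  0.076]
-45.0 [-0.035  0.087]
-30.0 [-0.025  0.095]
-15.0 [-0.012  0.1  ]
0.0 [0.    0.101]
15.0 [0.013 0.1  ]
30.0 [0.025 0.095]
45.0 [0.036 0.087]
60.0 [0.044 0.077]
75.0 [0.049 0.064]
90.0 [0.051 0.052]
105.0 [0.049 0.039]
120.0 [0.044 0.027]
135.0 [0.036 0.016]
150.0 [0.026 0.008]
165.0 [0.014 0.003]
```

To row units: 0.101 m / 0.5 = 0.202, 0.1 m / 0.5 = 0.2.

Emit:
tcp_steps([
  {"dx": 0.028,"dy": 0.006,"finger_gap": 0},
  {"dx": 0.052,"dy": 0.016,"finger_gap": 0},
  {"dx": 0.072,"dy": 0.032,"finger_gap": 0},
  {"dx": 0.088,"dy": 0.054,"finger_gap": 0},
  {"dx": 0.098,"dy": 0.078,"finger_gap": 0},
  {"dx": 0.102,"dy": 0.104,"finger_gap": 0},
  {"dx": 0.098,"dy": 0.128,"finger_gap": 0},
  {"dx": 0.088,"dy": 0.154,"finger_gap": 0},
  {"dx": 0.072,"dy": 0.174,"finger_gap": 0},
  {"dx": 0.05,"dy": 0.19,"finger_gap": 0},
  {"dx": 0.026,"dy": 0.2,"finger_gap": 0},
  {"dy": 0.202,"finger_gap": 0},
  {"dx": -0.024,"dy": 0.2,"finger_gap": 0},
  {"dx": -0.05,"dy": 0.19,"finger_gap": 0},
  {"dx": -0.07,"dy": 0.174,"finger_gap": 0},
  {"dx": -0.086,"dy": 0.152,"finger_gap": 0},
  {"dx": -0.096,"dy": 0.128,"finger_gap": 0},
  {"dx": -0.098,"dy": 0.102,"finger_gap": 0},
  {"dx": -0.098,"dy": 0.102,"finger_gap": 0},
])

```text
time: 16.2
position: [0.5673, -0.2235, 0.2919]
tool_rot: [2.224, 2.218, -0.006]
ft_force: [-0.3, 0.2, -0.8]
grip_width: 0.001
grip_force: 0.0
```

```bash
python3 chk.py;python3 arc.py -135 -80 15
```

```text
red 66 ang 125.2 z 0.1349
black 60 ang 4.9 z 0.1367
strap top 209 0.0812
strap side 106 0.0787
t 16.3 tip [ 0.5683 -0.2232  0.1099] F [ 0.2  0.2 -0. ] r 0.0527 ang 268.8
-135.0 [ 0.017 -0.034]
-120.0 [ 0.009 -0.024]
-105.0 [ 0.004 -0.012]
-90.0 [0.003 0.001]
```

The total forward turn is 368°, and the strap is down 8.0 mm (clamp ≈ 15.3–16.2 mm). Now I withdraw and grip the arm at 245° at its bare middle.

To row units: -0.075 m / 0.5 = -0.15, -0.05 m / 0.5 = -0.1, 0.43 rad / 1.5708 = 0.2737.

Emit:
tcp_steps([
  {"dx": 0.006,"dy": 0.01,"dz": -0.02,"finger_gap": 0},
  {"dx": 0.006,"dy": 0.01,"dz": -0.1,"finger_gap": 0},
  {"dx": 0.006,"dy": 0.01,"dz": -0.15,"finger_gap": 0},
  {"dx": 0.01,"dy": -0.02,"dz": -0.15,"spin": 0.0955,"finger_gap": 0.6},
  {"dx": 0.014,"dy": -0.04,"dz": -0.15,"spin": 0.191,"finger_gap": 0.6},
  {"dx": 0.014,"dy": -0.04,"dz": -0.15,"spin": 0.2737,"finger_gap": 0.6},
  {"dx": 0.014,"dy": -0.04,"dz": -0.15,"spin": 0.2737,"finger_gap": 0.6},
  {"dx": 0.014,"dy": -0.04,"dz": -0.15,"spin": 0.2737,"finger_gap": 0.6},
])

```text
time: 17.1
position: [0.5501, -0.2142, 0.3672]
tool_rot: [2.64, 1.701, 0.0]
ft_force: [-0.0, 0.2, 0.7]
grip_width: 0.374
grip_force: 0.0
```

```bash
python3 chk.py; python3 to.py 0.5488 -0.2149 0.1085 -24.8
```

```text
red 68 ang 123.5 z 0.1383
black 57 ang 4.0 z 0.1402
strap top 212 0.0812
strap side 109 0.0787
t 17.2 tip [ 0.55   -0.2143  0.1849] z [ 0.  0. -1.] yaw -24.5 shift [-0.001  -0.0009  0.0764] turn 0.006 F [ 0.6  0.8 -0.1] grip 0.467 0.0
```

Units first: shifts go in shares of 500 mm and turns go in shares of pi/2 rad. So 0.076 m / 0.5 = 0.152, 0.06 m / 0.5 = 0.12, 0.01 rad / 1.5708 = 0.0064.

Emit:
tcp_steps([
  {"dx": -0.002,"dy": -0.002,"spin": 0.0064,"finger_gap": 0.6},
  {"dx": -0.002,"dy": -0.002,"dz": 0.06,"spin": 0.0064,"finger_gap": 0.6},
  {"dx": -0.002,"dy": -0.002,"dz": 0.12,"spin": 0.0064,"finger_gap": 0.6},
  {"dx": -0.002,"dy": -0.002,"dz": 0.152,"spin": 0.0064,"finger_gap": 0.6},
  {"dx": -0.002,"dy": -0.002,"dz": 0.152,"spin": 0.0064,"finger_gap": 0.6},
  {"dx": -0.002,"dy": -0.002,"dz": 0.152,"spin": 0.0064,"finger_gap": 0},
  {"dx": -0.002,"dy": -0.002,"dz": 0.152,"spin": 0.0064,"finger_gap": 0},
  {"dx": -0.002,"dy": -0.002,"dz": 0.152,"spin": 0.0064,"finger_gap": 0},
  {"dx": -0.002,"dy": -0.002,"dz": 0.152,"spin": 0.0064,"finger_gap": 0},
  {"dx": -0.002,"dy": -0.002,"dz": 0.152,"spin": 0.0064,"finger_gap": 0},
  {"dx": -0.002,"dy": -0.002,"dz": 0.152,"spin": 0.0064,"finger_gap": 0},
  {"dx": -0.002,"dy": -0.002,"dz": 0.152,"spin": 0.0064,"finger_gap": 0},
  {"dx": -0.002,"dy": -0.002,"dz": 0.152,"spin": 0.0064,"finger_gap": 0},
], force=20)

```text
time: 18.5
position: [0.5481, -0.2151, 0.291]
tool_rot: [2.653, 1.683, -0.001]
ft_force: [-2.1, 0.1, 2.6]
grip_width: 0.128
grip_force: 20.0
```

```bash
python3 chk.py fin.png; python3 look.py f .125; python3 to.py 0.5488 -0.2149 0.1085 -24.8
```

```text
red 70 ang 124.5 z 0.1397
black 60 ang 4.9 z 0.1442
strap top 214 0.081
strap side 108 0.0787
housing [ 0.5932 -0.0036  0.05  ] off [-0.0018  0.0012] 45
red [352.6 223.9] 69 r 0.0837 ang 124.7 z 0.1367
black [376.7 170.4] 60 r 0.0829 ang 4.1 z 0.1409
black [409.8 201.1] 120 r 0.0732 ang -85.9 z 0.4879
black [396.8 219.9] 298 r 0.0563 ang -135.4 z 0.2791
black [377.6 204.6] 34 r 0.0065 ang 105.4 z 0.1431
t 18.65 tip [ 0.5481 -0.2152  0.1089] z [-0. -0. -1.] yaw -25.2 shift [0.0005 0.0005 0.0004] turn -0.007 F [-2.7 -0.1  2.4] grip 0.127 20.0
```

View pics/fin.png

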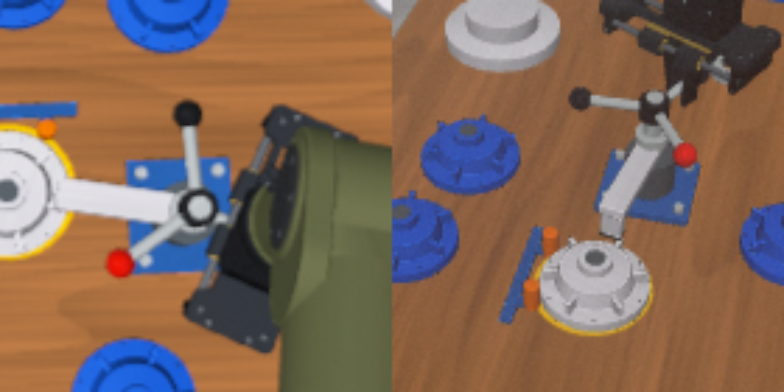

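The picture shows the fingers closed on the third arm (side view, about (690,85)). The opening of 11 mm at 20 N matches the bar. The housing stands on its ring against the pins, and the clamp is about 15.5 mm down. I hand the job in.

```bash
python3 -c "
from bench import ctrl
print(ctrl.close_job())"
```

```text
the job is handed in; nothing more can be done
None
```

I handed the job in at about 19 s: the housing is about 2 mm from its mark at the pins, the screw dropped and was turned forward about one turn (clamp roughly 15.5 mm), and the gripper holds the handle at 20 N. One mistyped move jerked the housing about 10 mm off its mark, so I regripped it and slid it back. No verdict was shown, and I did not re-measure the bin, bearing and driver at the end.

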